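# Lock the cap pocket's gate bolt

### The arm

A 7-joint arm with a two-finger parallel gripper is mounted at the origin on a cart in front of the work surface, level with it; the furniture and walls round the work are solid. World frame = base frame: x ahead of the robot, y to its left, z up, the work surface at z = 0. Lengths are in m, angles in rad, forces in N, time in s.
With the tool pointing down it reaches from about 0.4 to 0.85 m from the base axis. Payload 4.4 kg.
Tool frame: the origin (TCP) lies midway between the tips of the shut fingers; the grasp point (between the pads) lies manip.grip_depth behind it (manip.grip_depth is the distance from the TCP to the grasp point, in m); z points along the fingers, y is the line along which they close (so a half turn about z gives the same grasp; the last joint's range is limited). The gripper opens to 94 mm and grips with 3 to 60 N. Pads are 16 mm wide; open, the fingers measure 119 mm over their backs; the gripper's body (75 mm by 177 mm) begins 78 mm behind the grasp point.
Start: joints at [1.267, 0.628, 0.038, 1.517, -0.027, 0.996, -0.02], TCP at [0.153, -0.632, 0.185] pointing down, gripper open.
Joint ranges: [-3.06, 3.06], [-0.37, 2.12], [-1.25, 1.32], [0.18, 2.47], [-1.1, 4.24], [0.23, 1.98], [-2.94, 2.94]. Speed limits (rad/s): [2.57, 2.57, 3.14, 3.14, 3.14, 3.14, 3.14].

### API

Orientations are given as a unit quaternion [x, y, z, w].
In Python, from station import manip gives the robot as it stands. Calls block until the motion is done:
- manip.movep(position, orientation): joint-space move of the TCP to a pose.
- manip.servo_line(position, velocity=0.15, orientation=None): straight line of the TCP; orientation=None keeps the orientation; velocity is the mean speed in m/s.
- manip.move_joints(angles): joint-space move.
- manip.move_gripper(opening, squeeze=None): finger opening in m; squeeze is the grip in N (None keeps the last); returns when the fingers have stopped.
- manip.hold(seconds).
- manip.inverse_kinematics(position, orientation): joint angles nearest the present ones, or None.
- manip.capture(name): name is "scene" or "side" or "wrist"; returns a dict with "color" (384x512x3 uint8, red, green, blue), "vfov" (degrees; the focal length in pixels is half the picture's height over the tangent of half this angle, whatever the lens; pixels are square), "cx", "cy" (the principal point, pixels), "rvec" (rotation vector, rad) and "tvec" (3), from world to camera coordinates, as OpenCV has them. Camera axes: x right, y down, z forward; pixel columns grow to the right and rows downward; lengths in m; the calibration is good to about 2 mm. A picture is of the moment at which its call begins. There is no depth.
A pose or a line that the arm cannot do raises manip.Unreachable and nothing moves.
- manip.sign_off(): hands the job in, once; it reports no verdict.
Readings, each from a call of its own:
- manip.get_t(): time.
- manip.get_joint_pos(): joint angles.
- manip.get_qd(): joint speeds.
- manip.get_effort(): joint torques, N m.
- manip.get_eef_pos(): TCP position.
- manip.get_eef_rot(): TCP orientation.
- manip.get_wrist_force(): force on the tool from outside, world axes, zero at the start.
- manip.get_ft_torque(): the same for the moment, N m.
- manip.get_opening(): finger opening in m.
Only numpy, scipy, OpenCV 4.12 (cv2) and the standard library are available. Lean on these libraries where they do the work, as an engineer would, in place of code of your own. Each camera call takes 0.05 s, during which the arm holds its last target. There are 200 camera calls.

### The job

Lock the gate of the cap pocket: press the yellow spring catch bar down with one fingertip and, keeping it down all the way, push the red thumb tab with the other fingertip until the bolt is fully home in the keeper on the gate. Then let go so that the catch springs back up and locks the bolt. Touch only, do not pinch or lift anything, and leave the loose cap, star knob and bearing where they are.

Things in the scene. Friction and masses are not known exactly. Their poses are not given: they have to be found in the camera images.
- lock_plate: aluminium plate 140 x 270 x 8 mm (x, y, z), fixed flat on the bench, carrying bolt, catch, gate and cap pocket (two fixed caps in it). Origin: centre of its underside, at bench height. x runs across the bolt, from the yellow catch bar (x = -35 mm) to the bolt (x = +35 mm); y is the bolt's locking direction, towards the gate; z up. Its axes lie within 0.5 rad of the world's
- bolt (a joint): the bolt's slide along the plate's +y in m: 0 drawn back, 0.050 fully home at its stop. Starts at 0 to 0.008. Friction 2.5 N; it stays where left. With the catch up it has play only to 0.010; comb teeth stop it there, and at about 0.022 and 0.034 if the catch is let up on the way. From 0.046 on the catch can rise behind the last tooth and lock it
- tab_push_face (a point): middle of the top edge of the red thumb tab's face to push (it looks along the plate's -y; push to +y). Moves with the bolt: plate y = -50 mm + bolt value. Tab 30 mm wide (plate x = 20 to 50 mm), 10 mm thick in y, z = 26 to 66 mm above the bench. Round it lie lower parts only: rod (top 26 mm), guides (32 mm), steel comb (33 mm, x = -6 to 30 mm)
- catch (a joint): how far the yellow catch bar is pressed straight down, in m: 0 up, 0.010 at its bottom stop. The bolt is free from 0.006 on. The spring takes about 2.7 N to start and 6.5 N at the bottom; the bar comes up by itself when released, unless a comb tooth stands over it
- catch_top (a point): centre of the yellow catch bar's flat top, moving with it: 26 mm wide (plate x = -48 to -22 mm), 130 mm long (plate y = -102 to 28 mm), 50 mm above the bench when up, 40 mm at the bottom. It sinks evenly wherever pressed; a fingertip can slide along it beside the tab all the way. Its centre line is 70 mm from the tab's, so the two tips of one open gripper reach both
- keeper (a point): centre of the steel keeper, 20 mm above the bench, which the bolt's 12 mm rod enters; fixed to the plate, on the gate (blue frame, clear pane, does not move), which stands across the plate at y = 51 to 65 mm and is 58 mm high
- loose_cap: loose orange bottle cap, 40 mm across, 24 mm high, lying near the plate; origin at the centre of its underside. A bystander
- star_knob: loose black star knob, 47 mm across, 27 mm high, near the plate; origin at the centre of its underside. A bystander
- bearing: loose steel ball bearing, 42 mm across, 13 mm high, near the plate; origin at the centre of its underside. A bystander

How it is judged:
By the outcome, as a careful person would: the job done as asked, in the order asked, and still so for the second after the job is handed in, with the robot touching nothing.
It also fails if it takes over 32 s, if anything falls off the work surface, if the arm or the gripper's body presses on something with over 40 N, if the wrist force passes 120 N, or if a joint passes its speed limit or range.

## Working session

There is one attempt and no reset: what is moved stays moved. The work goes in short steps, each a Python script; the robot and the scene stay as the last script left them, time stands still between calls to the robot, and variables do not carry over. Pictures are saved under pics/ and viewed, on a budget of 10 in all, crops included, one or two more only if the job needs it, and the job is handed in when it is done.

```bash
mkdir -p pics; ls
python3 - <<'E'
from station import manip
import cv2,numpy as np
ims=[]
for n in("scene","side"):
    c=manip.capture(n); cv2.imwrite(f"pics/{n}0.png",c["color"][:,:,::-1]); print(n,c["vfov"],c["cx"],c["cy"],c["rvec"],c["tvec"])
    np.save(f"pics/{n}0.npy",c,allow_pickle=True)
print(manip.get_t(),manip.get_eef_rot(),manip.grip_depth,manip.get_opening())
E
```

```text
pics
scene 43.25353115443446 251.8710198700626 197.87898111407122 [ 0.84860017 -2.18737502  1.39075719] [0.41367258 0.20869193 0.6567874 ]
side 47.49785863221727 257.7695280161361 194.61450600475914 [ 0.15603983 -2.79500432  1.29185892] [0.56085473 0.08952201 0.95055381]
0.1 [ 9.92938724e-01  1.18625466e-01 -9.71718186e-05 -8.24628845e-04] 0.0188 0.09417267207203635
```

View pics/scene0.png

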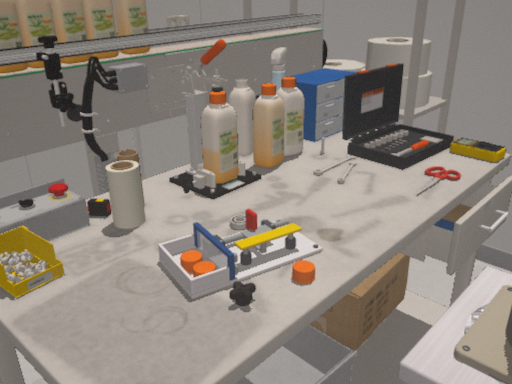

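View pics/side0.png

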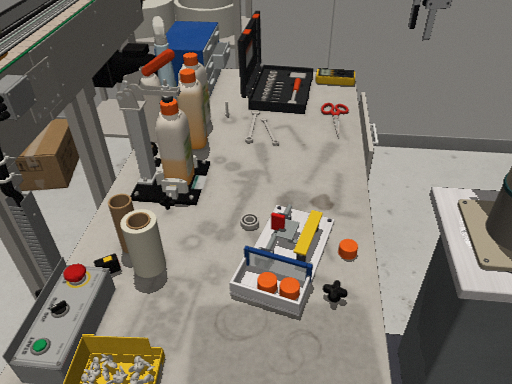

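The scene view shows the yellow bar at about (270,237), the red tab at (252,219) and the blue gate at (213,248). In the side view the bar is at (309,232), the tab at (278,221) and the gate at (277,260). Next I'll zoom in on both with the colour masks.

```bash
cat > h.py <<'E'
import numpy as np,cv2
def load(f): return np.load(f,allow_pickle=True).item()
def K(c):
    f=192/np.tan(np.radians(c["vfov"])/2); return np.array([[f,0,c["cx"]],[0,f,c["cy"]],[0,0,1]])
def RT(c): return cv2.Rodrigues(np.array(c["rvec"],float))[0],np.array(c["tvec"],float)
def plane(c,px,z):
    R,t=RT(c); o=-R.T@t; d=(R.T@np.linalg.inv(K(c))@np.c_[np.atleast_2d(px),np.ones(len(np.atleast_2d(px)))].T).T
    return o+d*((z-o[2])/d[:,2])[:,None]
def proj(c,P): return cv2.projectPoints(np.atleast_2d(P).astype(float),np.array(c["rvec"],float),np.array(c["tvec"],float),K(c),None)[0][:,0]
def tri(c1,p1,c2,p2):
    A=[]
    P=[K(c)@np.c_[RT(c)] for c in(c1,c2)] if 0 else [K(c)@np.column_stack(RT(c)) for c in(c1,c2)]
    X=cv2.triangulatePoints(P[0],P[1],np.array(p1,float).reshape(2,1),np.array(p2,float).reshape(2,1)).ravel(); return X[:3]/X[3]
def mask(c,col,roi):
    h=cv2.cvtColor(c["color"],cv2.COLOR_RGB2HSV); H,S,V=cv2.split(h)
    m={'y':(H>20)&(H<35)&(S>150),'r':((H<5)|(H>172))&(S>150),'b':(H>100)&(H<125)&(S>130)}[col]
    o=np.zeros(m.shape,np.uint8); x0,y0,x1,y1=roi; o[y0:y1,x0:x1]=m[y0:y1,x0:x1]*255; return o
E
python3 - <<'E'
from h import *
out=[]
for n,roi in(("scene",(185,195,335,295)),("side",(225,195,345,315))):
    c=load(f"pics/{n}0.npy")
    for k in 'yr':
        m=mask(c,k,roi); cn=max(cv2.findContours(m,0,2)[0],key=cv2.contourArea)
        print(n,k,cv2.contourArea(cn),cv2.approxPolyDP(cn,1.5,True)[:,0].tolist())
    x0,y0,x1,y1=roi; s=400/(x1-x0)
    out.append(cv2.copyMakeBorder(cv2.resize(c["color"][y0:y1,x0:x1,::-1],(400,int((y1-y0)*s)),interpolation=cv2.INTER_NEAREST),0,400-int((y1-y0)*s),0,0,0))
cv2.imwrite("pics/z0.png",np.hstack(out))
E
```

```text
scene y 521.5 [[300, 228], [293, 223], [235, 242], [235, 244], [243, 249], [299, 230]]
scene r 143.0 [[248, 209], [246, 210], [247, 228], [251, 227], [254, 229], [256, 228], [255, 214]]
side y 508.5 [[321, 212], [311, 211], [294, 252], [305, 255]]
side r 167.5 [[272, 213], [272, 228], [283, 228], [284, 215]]
```

View pics/z0.png

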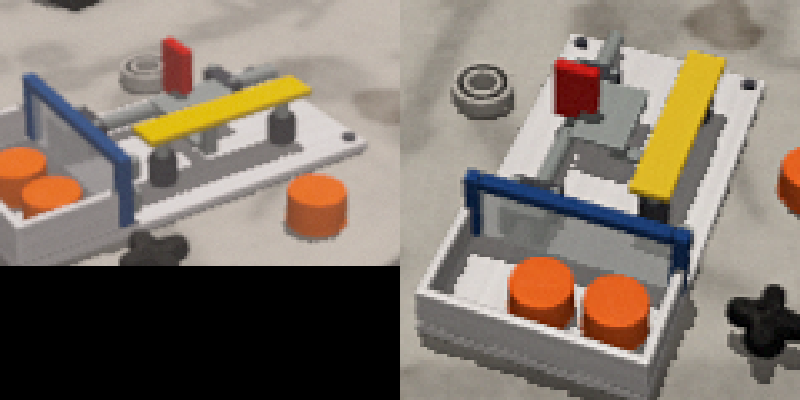

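The crops show the bar top, the red tab and the blue gate clearly. Now I'll triangulate their corners.

Run:
```python
from h import *
np.set_printoptions(precision=4,suppress=True)
a=load("pics/scene0.npy");b=load("pics/side0.npy")
# bar corners: far-outer(robot side), far-inner, near gate inner, near gate outer
S=[(300.8,228),(293.5,222.7),(235,242),(242,247.5)];D=[(321.7,212.2),(311,210.7),(293.8,252),(305,254.5)]
for s,d in zip(S,D): X=tri(a,s,b,d); print('tri',X,proj(a,X)[0]-s,'pl',plane(a,s,.05)[0],plane(b,d,.05)[0])
for n,c,m in(('a',a,(185,195,335,295)),('b',b,(225,195,345,315))):
    mm=mask(c,'y',m); ys,xs=np.nonzero(mm); W=plane(c,np.c_[xs,ys],.05)[:,:2].astype(np.float32)
    r=cv2.minAreaRect(W); v=cv2.boxPoints(r); mu=W.mean(0); ev=np.linalg.eigh(np.cov(W.T))[1][:,1]
    print(n,'rect',r,'mean',mu,'dir',np.degrees(np.arctan2(ev[1],ev[0])))
for s,d in (((247.0,209.3),(284,215.3)),((255.5,214),(272,213))):
    for dd in ((272,213),(284,215.3)):
        X=tri(a,s,b,dd); print('red',s,dd,X,proj(a,X)[0]-s)
print('red tops z=.066',plane(a,[(248,208.7),(246,210),(255.5,214)],.066),plane(b,[(272,213),(284,215.3)],.066))
```

```text
tri [0.4225 0.0219 0.0495] [-0.1171  0.1632] pl [0.4221 0.022  0.05  ] [0.4227 0.0231 0.05  ]
tri [0.4451 0.0164 0.0491] [-0.5912  0.8132] pl [0.4452 0.0145 0.05  ] [0.4457 0.0207 0.05  ]
tri [0.4758 0.1406 0.0496] [-0.7453  0.95  ] pl [0.4766 0.1378 0.05  ] [0.4763 0.1443 0.05  ]
tri [0.4538 0.1454 0.0496] [-0.6198  0.7926] pl [0.4544 0.1433 0.05  ] [0.4543 0.1485 0.05  ]
a rect ((0.44838467240333557, 0.08184868842363358), (0.1302812248468399, 0.030513478443026543), 75.06640625) mean [0.4487 0.0844] dir 75.48201719123514
b rect ((0.4475940465927124, 0.1248721107840538), (0.05870518460869789, 0.2126031517982483), 3.3424999713897705) mean [0.4502 0.0875] dir 75.96200819773308
red (247.0, 209.3) (272, 213) [0.5275 0.0537 0.0659] [-0.0505  0.0688]
red (247.0, 209.3) (284, 215.3) [0.5012 0.0799 0.0848] [ 0.2325 -0.3195]
red (255.5, 214) (272, 213) [0.5292 0.0295 0.0452] [-0.3795  0.5133]
red (255.5, 214) (284, 215.3) [0.5019 0.0576 0.0656] [-0.0913  0.1245]
red tops z=.066 [[0.5279 0.0504 0.066 ]
 [0.5269 0.057  0.066 ]
 [0.5017 0.0577 0.066 ]] [[0.5276 0.0541 0.066 ]
 [0.502  0.0585 0.066 ]]
```

```bash
cat >> h.py <<'E'
yaw=np.radians(75.7-90); ex=np.array([np.cos(yaw),np.sin(yaw)]); ey=np.array([-ex[1],ex[0]])
O=np.array([.4493,.0815])+.035*ex+.037*ey
def W(x,y,z): return [*(O+x*ex+y*ey),z]
def L(p): d=np.array(p[:2])-O; return np.array([d@ex,d@ey,p[2]])
th=(yaw+np.pi/2)/2; Q=[np.cos(th),np.sin(th),0,0]
E
python3 - <<'E'
from station import manip
from h import *
np.set_printoptions(precision=4,suppress=True)
print(O,manip.inverse_kinematics(W(0,-.08,.2),Q))
manip.movep(W(0,-.08,.2),Q); manip.move_gripper(.0575)
c=manip.capture("wrist"); np.save("pics/w1.npy",c,allow_pickle=True)
print(manip.get_t(),manip.get_eef_pos(),manip.get_joint_pos(),manip.get_opening(),manip.get_wrist_force())
cv2.imwrite("pics/w1.png",c["color"][:,:,::-1])
E
```

```text
[0.4924 0.1087] [ 0.1965  0.3844 -0.4371  1.9653  0.2155  0.8367 -0.6074]
3.4833 [0.4726 0.0312 0.2   ] [ 0.1965  0.3844 -0.4372  1.9653  0.2155  0.8366 -0.6074] 0.057468446810097315 [ 0.5105  0.0954 -0.3347]
```

View pics/w1.png

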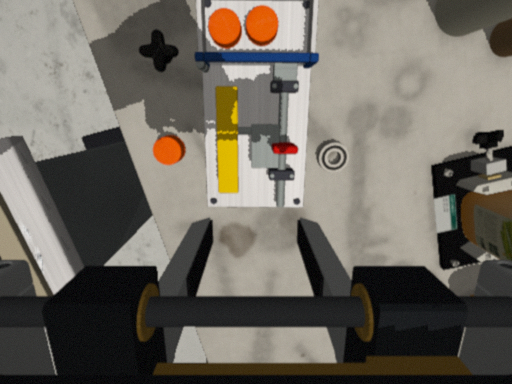

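The wrist view shows the bar's top running from (228,86) to (228,193), the red tab at (285,148), and the gate at row 57. I'll refine the plate frame from it.

Run:
```python
from h import *
np.set_printoptions(precision=4,suppress=True)
c=load("pics/w1.npy"); R,t=RT(c); print('cam',L(-R.T@t))
roi=(190,60,310,215)
h=cv2.cvtColor(c["color"],cv2.COLOR_RGB2HSV)
m=((h[...,0]>18)&(h[...,0]<35)&(h[...,1]>130)).astype(np.uint8)*255
o=np.zeros_like(m);o[60:215,190:310]=m[60:215,190:310]
ys,xs=np.nonzero(o); r=cv2.minAreaRect(np.c_[xs,ys].astype(np.float32)); bp=cv2.boxPoints(r); print(r)
for p in bp: print('bar',p,L(plane(c,p,.05)[0]))
print('bar c',L(plane(c,r[0],.05)[0]))
h0=plane(c,np.c_[xs,ys],.05)[:,:2];e=np.linalg.eigh(np.cov(h0.T))[1][:,1];print('dir',np.degrees(np.arctan2(*e[::-1]))%180)
mr=mask(c,'r',roi); ys,xs=np.nonzero(mr); print(xs.min(),xs.max(),ys.min(),ys.max())
for y in range(ys.min(),ys.max()+1): print(y,xs[ys==y].min(),xs[ys==y].max(),c["color"][y,285], L(plane(c,(285,y),.066)[0]))
for p in [(xs.min()-.5,ys.mean()),(xs.max()+.5,ys.mean())]: print(L(plane(c,p,.066)[0]))
```

```text
cam [ 0.0002 -0.001   0.3986]
((226.5, 139.0), (106.0, 21.0), 90.0)
bar [216.  86.] [-0.0445  0.0265  0.05  ]
bar [237.  86.] [-0.0202  0.0265  0.05  ]
bar [237. 192.] [-0.0223 -0.1011  0.05  ]
bar [216. 192.] [-0.0492 -0.1011  0.05  ]
bar c [-0.0339 -0.0341  0.05  ]
dir 75.04480707865744
272 297 143 153
143 274 290 [69  8  5] [ 0.0355 -0.0372  0.066 ]
144 272 292 [75  9  8] [ 0.0356 -0.0384  0.066 ]
145 272 294 [81 14 11] [ 0.0356 -0.0395  0.066 ]
146 272 295 [90 10  6] [ 0.0356 -0.0407  0.066 ]
147 272 296 [104   9  10] [ 0.0357 -0.0418  0.066 ]
148 273 297 [107  11   5] [ 0.0357 -0.043   0.066 ]
149 273 297 [117  11   9] [ 0.0357 -0.0442  0.066 ]
150 273 296 [130   7   2] [ 0.0358 -0.0453  0.066 ]
151 273 296 [160  14  12] [ 0.0358 -0.0465  0.066 ]
152 274 296 [182  23  15] [ 0.0358 -0.0477  0.066 ]
153 277 286 [159  47  44] [ 0.0359 -0.0489  0.066 ]
[ 0.0199 -0.0429  0.066 ]
[ 0.0503 -0.0429  0.066 ]
```

The wrist fix agrees with the two-view one: bar at x about −34 mm, tab at x = 20 to 50 mm, push face at y about −49 mm. Next: descend behind the tab and press the bar, watching the force.

Run:
```python
from station import manip
from h import *
np.set_printoptions(precision=4,suppress=True)
manip.servo_line(W(0,-.075,.12),.15); manip.servo_line(W(0,-.075,.056),.08); manip.hold(.2)
f0=manip.get_wrist_force(); print('free',f0)
for z in(.053,.050,.048,.046,.044,.0425):
    manip.servo_line(W(0,-.075,z),.03); manip.hold(.1); print(z,L(manip.get_eef_pos()),manip.get_wrist_force()-f0)
np.save('f0.npy',f0)
a=manip.capture("side"); cv2.imwrite("pics/s2.png",cv2.resize(a["color"][185:325,205:365,::-1],None,fx=4,fy=4)); print(manip.get_t())
```

```text
free [-0.3383 -0.5734 -0.0773]
0.053 [-0.    -0.075  0.053] [-0.2204  0.9012  0.3685]
0.05 [-0.0001 -0.075   0.0499] [ 1.0918  0.8778 -0.0621]
0.048 [-0.    -0.075  0.048] [-0.3023  0.7926  0.9716]
0.046 [-0.    -0.075  0.046] [0.363  1.1004 0.0534]
0.044 [ 0.    -0.075  0.044] [ 0.4745  1.1228 -0.1017]
0.0425 [-0.     -0.075   0.0425] [ 0.732   0.7507 -0.1737]
7.4667
```

View pics/s2.png

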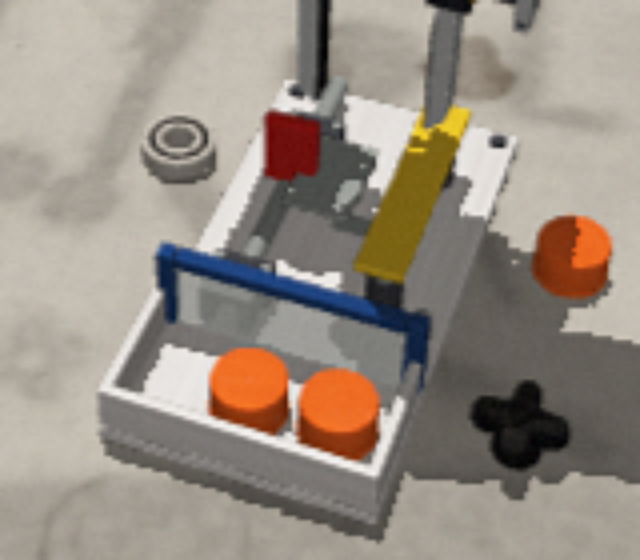

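The tip is over the bar at about (435,115), but there is no force yet. The tips seem to sit higher than the TCP with the gripper open, so I'll go on down until I feel the bar.

Run:
```python
from station import manip
from h import *
np.set_printoptions(precision=4,suppress=True)
f0=np.load('f0.npy'); z=.0425
def rd(): return np.mean([(manip.hold(.02),manip.get_wrist_force())[1] for _ in range(6)],0)-f0
while z>.026:
    z-=.0015; manip.servo_line(W(0,-.075,z),.03); f=rd(); print(round(z,4),f)
    if f[2]>2: break
a=manip.capture("side"); cv2.imwrite("pics/s3.png",cv2.resize(a["color"][195:275,255:355,::-1],None,fx=6,fy=6)); print(manip.get_t(),manip.get_opening())
```

```text
0.041 [0.6176 0.5248 0.2538]
0.0395 [0.3307 0.2789 0.1637]
0.038 [0.0115 0.5043 0.0812]
0.0365 [ 0.5218  0.7556 -0.1316]
0.035 [0.387  0.7752 0.1109]
0.0335 [0.4646 0.4045 0.2288]
0.032 [0.2829 0.535  0.1619]
0.0305 [0.3818 0.5509 0.2798]
0.029 [0.3681 0.1423 2.6702]
10.6667 0.05758859978489786
```

View pics/s3.png

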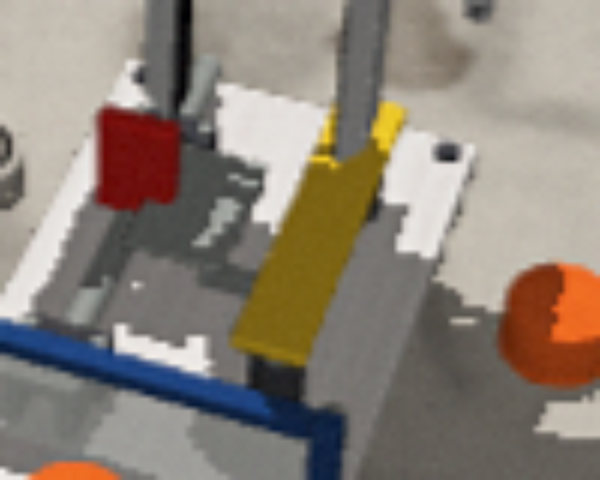

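Run:
```python
from station import manip
from h import *
np.set_printoptions(precision=4,suppress=True)
b=load("pics/side0.npy")
p=(255+350/6,195+163/6)
for z in(.03,.04,.05): print('tip',z,L(plane(b,p,z)[0]))
for z in (.029,.04,.05): print(z,(proj(b,[W(-.041,-.067,z),W(-.029,-.067,z)])-[255,195])*6)
tq=manip.get_ft_torque(); R=cv2.Rodrigues(np.array([0,0,0.]))[0]
f=manip.get_wrist_force(); print(f,tq,'about ex,ey',tq[:2]@ex,tq[:2]@ey)
```

```text
tip 0.03 [-0.0336 -0.0845  0.03  ]
tip 0.04 [-0.0357 -0.0743  0.04  ]
tip 0.05 [-0.0378 -0.064   0.05  ]
0.029 [[356.8326 202.2039]
 [324.272  193.9467]]
0.04 [[359.1192 180.0634]
 [326.3007 171.8228]]
0.05 [[361.2287 159.638 ]
 [328.1721 151.4137]]
[ 0.4833 -0.1864  2.0738] [-0.0846  0.0723  0.0001] about ex,ey -0.09985184029027452 0.04913021787479663
```

The tip's bottom edge sits on the bar top (z about 0.05), and the 2.7 N plus a bar-side moment match the spring preload. So the open tips sit about 21 mm above the TCP. I'll press to about 8.5 mm and then push, checking the force as I go.

Run:
```python
from station import manip
from h import *
np.set_printoptions(precision=4,suppress=True)
f0=np.load('f0.npy')
def rd(): f=np.mean([(manip.hold(.02),manip.get_wrist_force())[1] for _ in range(4)],0)-f0; return np.array([f[:2]@ex,f[:2]@ey,f[2]])
for z in(.025,.0225,.021):
    manip.servo_line(W(0,-.075,z),.03); f=rd(); print(z,f)
    if f[2]>9: break
y=-.075
if 4.5<f[2]<9:
  while y<-.050:
    y+=.005; manip.servo_line(W(0,y,z),.03); f=rd(); print(round(y,4),L(manip.get_eef_pos()),f)
    if f[1]<-6 or f[2]<4: break
c=manip.capture("side"); cv2.imwrite("pics/s4.png",cv2.resize(c["color"][195:275,255:355,::-1],None,fx=6,fy=6)); print(manip.get_t())
```

```text
0.025 [0.3305 0.1595 4.265 ]
0.0225 [0.4453 0.4665 4.7649]
0.021 [-0.0835  0.1777  5.877 ]
-0.07 [-0.0003 -0.0713  0.021 ] [ 0.3705 -2.1267  5.6168]
-0.065 [-0.0004 -0.0665  0.021 ] [ 0.1809 -1.8076  5.6797]
-0.06 [-0.0005 -0.0615  0.021 ] [ 0.0143 -2.1483  5.7853]
-0.055 [-0.0006 -0.0575  0.0209] [ 0.5848 -3.9668  5.8539]
-0.05 [-0.0006 -0.053   0.0209] [ 0.2146 -4.7857  5.6968]
13.6167
```

View pics/s4.png

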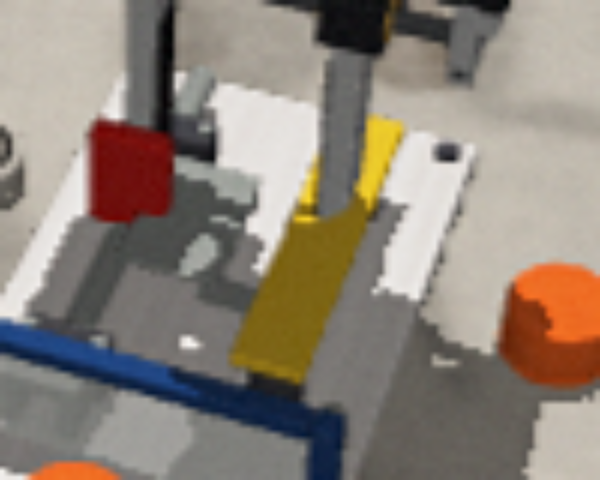

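The force picture fits: drag of about 2 N, then about +2.5 N once the tab moves. In the image the bar is down and the tab has advanced. I'll push to the end stop.

Run:
```python
from station import manip
from h import *
np.set_printoptions(precision=4,suppress=True)
f0=np.load('f0.npy')
def rd(): f=np.mean([(manip.hold(.02),manip.get_wrist_force())[1] for _ in range(3)],0)-f0; return np.array([f[:2]@ex,f[:2]@ey,f[2]])
y=-.050
while y<.012:
    y+=.010 if y<-.021 else .003
    manip.servo_line(W(0,y,.021),.03); f=rd(); print(round(y,4),L(manip.get_eef_pos()),f)
    if f[1]<-13 or f[2]<4: break
c=manip.capture("side"); cv2.imwrite("pics/s5.png",cv2.resize(c["color"][195:275,255:355,::-1],None,fx=6,fy=6)); print(manip.get_t())
```

```text
-0.04 [-0.0005 -0.043   0.0209] [ 0.2772 -4.9133  5.006 ]
-0.03 [-0.0004 -0.0331  0.0209] [ 0.7453 -4.5391  6.1132]
-0.02 [-0.0003 -0.0231  0.0209] [ 1.0637 -4.5149  6.3324]
-0.017 [-0.0003 -0.0203  0.0209] [ 1.034  -5.0806  6.3573]
-0.014 [-0.0003 -0.0174  0.0209] [ 0.7796 -5.1067  5.8663]
-0.011 [-0.0003 -0.0144  0.0208] [ 0.6989 -4.7973  5.8355]
-0.008 [-0.0003 -0.0115  0.0208] [ 1.6404 -4.9005  5.744 ]
-0.005 [-0.0004 -0.0113  0.0209] [ 1.5103 -9.5111  8.604 ]
-0.002 [-0.0004 -0.0113  0.0209] [  1.5534 -14.6132  11.6833]
17.0667
```

View pics/s5.png

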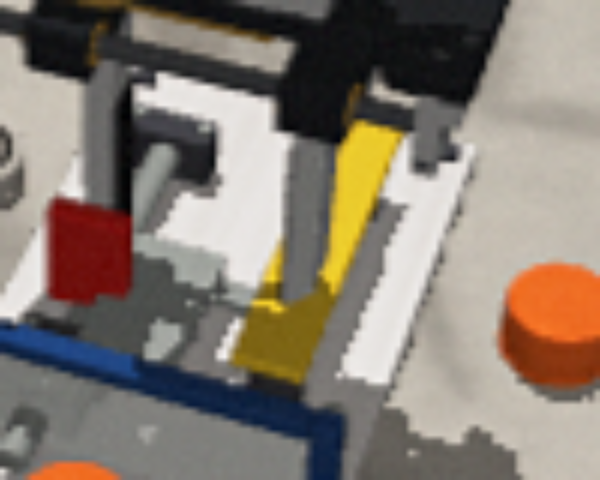

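The bolt is against a hard stop. I'll measure the tab's travel from the image before letting go.

Run:
```python
from station import manip
from h import *
np.set_printoptions(precision=4,suppress=True)
b=load("pics/side0.npy"); c=manip.capture("side"); a=load("pics/scene0.npy"); d=manip.capture("scene")
P=lambda c,z:[L(plane(c,p,z)[0]) for p in q]
for n,c,roi in(("s0",b,(225,195,345,315)),("s1",c,(225,195,300,255)),("a0",a,(185,195,270,240)),("a1",d,(200,195,270,245))):
    m=mask(c,'r',roi); ys,xs=np.nonzero(m); print(n,len(xs),xs.mean(),ys.mean(),'centre@.046',L(plane(c,(xs.mean(),ys.mean()),.046)[0]),'topL',xs.min(),ys.min())
```

```text
s0 196 278.1224489795918 221.62244897959184 centre@.046 [ 0.0334 -0.0438  0.046 ] topL 271 213
s1 212 269.33490566037733 236.50943396226415 centre@.046 [0.0361 0.0039 0.046 ] topL 263 228
a0 168 250.95238095238096 219.55357142857142 centre@.046 [ 0.0404 -0.0485  0.046 ] topL 246 209
a1 172 228.72093023255815 226.18023255813952 centre@.046 [0.0412 0.0003 0.046 ] topL 224 216
```

The tab has travelled about 48 mm from its start at 1 to 2 mm, so the bolt is home. Now I'll unload, lift straight off and verify.

Run:
```python
from station import manip
from h import *
np.set_printoptions(precision=4,suppress=True)
f0=np.load('f0.npy')
manip.servo_line(W(0,-.0125,.021),.03); manip.hold(.1); print(L(manip.get_eef_pos()),manip.get_wrist_force()-f0)
manip.servo_line(W(0,-.0135,.040),.05); manip.servo_line(W(0,-.0135,.13),.12); manip.servo_line(W(0,-.10,.2),.15); manip.hold(.2)
print(L(manip.get_eef_pos()),manip.get_wrist_force()-f0)
out=[]
for n,ry,rr in(("side",(280,200,335,262),(225,195,300,255)),("scene",(230,215,310,255),(200,195,270,245))):
    c=manip.capture(n); o=load(f"pics/{n}0.npy")
    for k,i in(("before",o),("after",c)):
        my=mask(i,'y',ry); ys,xs=np.nonzero(my); r=cv2.approxPolyDP(max(cv2.findContours(my,0,2)[0],key=cv2.contourArea),1.5,True)[:,0].tolist()
        m=mask(i,'r',rr); y2,x2=np.nonzero(m); print(n,k,'bar',xs.mean(),ys.mean(),r,'tab',L(plane(i,(x2.mean(),y2.mean()),.046)[0]))
    x0,y0=(225,195) if n=="side" else (185,195)
    out.append(cv2.resize(c["color"][y0:y0+120,x0:x0+130,::-1],(400,369),interpolation=cv2.INTER_NEAREST))
cv2.imwrite("pics/end.png",np.hstack(out)); print(manip.get_t())
```

```text
[-0.0001 -0.0114  0.0213] [0.523  1.4867 6.5402]
[-0.0005 -0.0993  0.1995] [0.5184 0.1979 0.3416]
side before bar 307.8256227758007 232.70284697508896 [[321, 212], [311, 211], [294, 252], [305, 255]] tab [ 0.0353 -0.0456  0.046 ]
side after bar 307.7829181494662 232.80604982206407 [[321, 212], [311, 211], [294, 252], [305, 255]] tab [0.0363 0.0042 0.046 ]
scene before bar 267.0 236.01528013582342 [[300, 228], [293, 223], [235, 242], [235, 244], [243, 249], [299, 230]] tab [ 0.0404 -0.0485  0.046 ]
scene after bar 266.5965811965812 236.26495726495727 [[300, 228], [293, 223], [239, 240], [235, 244], [243, 249], [299, 230]] tab [0.041  0.0005 0.046 ]
20.3917
```

View pics/end.png

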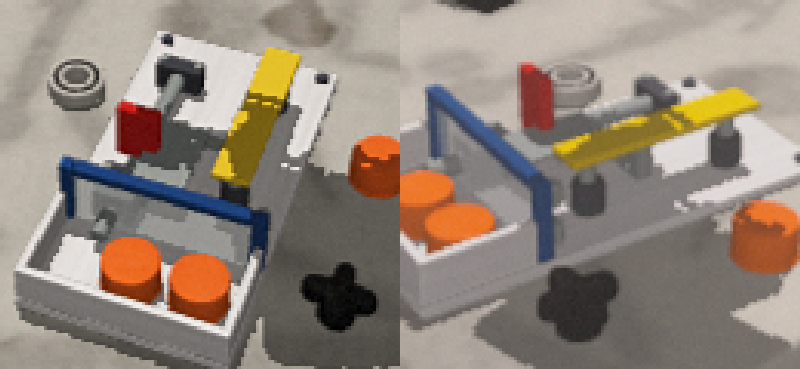

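The tab is by the gate, with the rod end showing through the keeper at about (100,225) in the left crop. The bar is back at its original pixels (fully up), and the cap, knob and bearing are in place. Handing in.

```bash
python3 -c "
from station import manip
manip.sign_off(); print(manip.get_t())"
```

```text
the job is handed in; nothing more can be done
the job is handed in; nothing more can be done
```

The gate is locked: I pressed the catch bar down about 8.5 mm with one fingertip (5 to 6 N) and kept it down while the other tip pushed the red tab to its hard stop. I then eased off and lifted straight up, so the catch could spring back.

**Final checks:**
- **Bolt:** the tab moved about 48 to 50 mm in both views, and the rod end shows through the keeper.
- **Catch:** the bar's outline is back at its starting pixels in both cameras to within a fraction of a pixel, except one corner in the scene view that shifted by a few pixels. I read that as fully up.
- **Loose parts:** the cap, knob and bearing look undisturbed by eye; I did not measure their positions.
- **Limits:** I handed in about 20.4 s into the 32 s allowed, with the arm clear. The highest wrist force I read was about 19 N.

**What disagreed:**
- With the gripper partly open, the fingertips sat about 21 mm above the TCP, so I found the bar by force instead of by the nominal height.
- The stop came at 11.3 mm short of plate y = 0 in my frame, where I expected 8 mm. I put the 3 mm down to error in my plate origin, because the measured tab travel confirmed the bolt was home.

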